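# Try the new stay of the spice locker's lift-up door

## Task

Try out the new stay on the spice locker with the green door: lift that door by its bar handle until the stay locks, and let go so that it stands open by itself. Then press the red release button on top of the same locker until the stay lets go, and let the door sink fully shut. Leave the white-doored locker, the glass jar and the steel cup as they are.

Things in the scene. Friction and masses are not known exactly. Their poses are not given: they have to be found in the camera images.
- green_locker: Fixed wooden locker (green patch on its back), 240 mm wide (y), 200 high, with sloping green lift-up door in front (-x). Origin on the counter below the middle of the door's hinge line; z up. The hinge line runs along y, 200 mm up. Flat top from the hinge (x = 0) back to x = +80 mm; foot of the front at x = -112. Shut door: leans 40 deg from vertical, 180 mm long, 14 thick, lower edge 62 mm up.
- green_door (a joint): Opening of the green door, rad: 0 shut, grows as its lower edge swings forwards and up about the hinge line. 0.35 to 0.5 kg, 3 to 6 N to lift; a damper lets it sink slowly when let go. At 1.25 the stay's catch snaps in and holds it up; stop at 1.37: raise past 1.28 to be sure. The red button dips and springs back as the stay locks.
- green_handle (a point): Middle of the door's round steel bar handle: 12 mm thick, 110 long, along the locker's y, 36 mm free behind it; the bar turns freely in its brackets. Swings about the hinge line at 174 mm radius. Door shut: 149 mm in front of and 90 mm below the hinge line (110 mm over the counter). Locked open: 133 mm in front, 113 mm above (313 mm over the counter).
- green_release: Red release button on the green locker's top, 28 (x) by 32 mm (y). Origin: middle of the hinge line, 200 mm up, sinking with the button; the centre of its top face is 40 mm behind (+x) and 14 mm above the origin. Travel 10 mm straight down, sprung, 4 to 7 N. Door locked: pressing 7 mm or more for half a second frees it; it then sinks shut by itself in about 2 s.
- white_door (a joint): Opening angle in rad of the white door of the second locker, alike but for the door and the patch on the back being white, standing beside the green one on either side: 0 shut. A bystander.
- jar: Bystander: glass jar with copper-coloured lid, 64 mm wide, 100 mm high, standing beside one of the lockers. Origin: centre of its underside.
- cup: Bystander: small steel measuring cup with a handle, 72 mm wide, 50 mm high, standing beside one of the lockers. Origin: centre of its underside.

How it is judged (in metres and radians):
On the way, in this order (a step that is already met when the one before it is completed fails the run):
1. the green door stands locked open, still, with the robot not touching it (value of joint green_door above 1.15 rad and velocity of joint green_door between -0.05 and 0.05 rad/s and contact force between each of the arm, the fingers and green_locker below 0.1 N), for 0.4 s.
2. the red release button of the green locker is pressed down 3 mm or more (z of green_release in the frame of green_locker below 0.197 m), for 0.05 s.
At the end, for the whole second after the job is handed in: The green door is fully shut (within 0.06 rad) and still, its release button is up again (within 3 mm), and the white door is shut (within 0.06 rad) (value of joint each of green_door, white_door below 0.06 rad and velocity of joint green_door between -0.05 and 0.05 rad/s and z of green_release in the frame of green_locker above 0.197 m); the robot touches nothing.
It fails at once if the white door is opened by more than 0.15 rad (value of joint white_door above 0.15 rad).
It fails at once if the jar is shifted by more than 30 mm or tipped (distance of jar from where it was at the start of the episode above 0.03 m or angle between jar's own z axis and vertical above 0.4 rad).
It fails at once if the cup is shifted by more than 30 mm or tipped (distance of cup from where it was at the start of the episode above 0.03 m or angle between cup's own z axis and vertical above 0.4 rad).
It also fails if it takes over 51 s, if anything falls off the work surface, if the arm or the gripper's body presses on something with over 40 N, if the wrist force passes 120 N, or if a joint passes its speed limit or range.

## Robot

A 7-joint arm with a two-finger parallel gripper is mounted at the origin on the work surface. World frame = base frame: x ahead of the robot, y to its left, z up, the work surface at z = 0. Lengths are in mm, angles in rad, forces in N, time in s.
With the tool pointing down it reaches from about 400 to 875 mm from the base axis. Payload 4.4 kg.
Tool frame: the origin (TCP) lies at the very end of the fingers, on their centre line; the grasp point (between the pads) lies 19 mm behind it (ctrl.grasp_offset is the distance from the TCP to the grasp point, in mm); z points along the fingers, y is the line along which they close (so a half turn about z gives the same grasp; the last joint's range is limited). The gripper opens to 85 mm and grips with 20 to 120 N. Pads are 22 mm wide; open, the fingers measure 114 mm over their backs; the gripper's body (76 mm by 85 mm) begins 54 mm behind the grasp point. The pads swing forward as they close: fully open they stand 13 mm farther back than shut.
Start: joints at [-1.248, 0.628, 0.038, 1.517, -0.027, 0.996, -0.02], TCP at [246.379, 601.511, 231.313] pointing down, gripper open.
Joint ranges: [-3.06, 3.06], [-0.37, 2.12], [-1.25, 1.32], [0.18, 2.47], [-1.1, 4.24], [0.23, 1.98], [-2.94, 2.94]. Speed limits (rad/s): [2.57, 2.57, 3.14, 3.14, 3.14, 3.14, 3.14].

## Interface

Orientations are given as [roll, pitch, yaw] about the fixed x, y, z axes, in that order (R = Rz(yaw) Ry(pitch) Rx(roll)).
In Python, from cell import status, cams, ctrl gives the robot as it stands.
- The arm moves only by the tool move_arm, never from a script. Its argument "plan" is a list of rows, each a list of 3 entries, a list of its own where there are three numbers: the shift along the world's x, y, z in mm, then the turn, a rotation vector about the world's x, y, z in degrees, then the opening, from 0 (shut) to 1 (fully open). In form: [[[x, y, z], [wx, wy, wz], gripper], ...]. A call has 1 to 10 rows; each row shifts and turns the commanded pose from where the row before left it; what a row does not reach is not made up. A row lasts 1/8 s, in which the tool goes at most 62.5 mm and 10.7 degrees, less where a joint would pass 70% of its speed; a pose out of reach is approached as far as the arm can. A call with a gripper value outside its range is refused whole. The fingers move at their own pace and stop on an object; the grip force is fixed at half the most. Time passes only in rows, so rows that do not move let the fingers close. It gives the time, the measured TCP pose, the force, the opening and the grip force at its end, in the units of the state.
- status.read_state(): the state, without advancing time (a new reading comes with each control period).
- cams.get_image(name): name is "scene" or "top"; returns the picture (480x640x3 uint8, blue, green, red); there is no depth.
- cams.camera_params(name): a dict with "K" (3x3 intrinsics, pixels), "pose" (4x4, takes a point from camera to world coordinates). Camera axes: x right, y down, z forward; pixel columns grow to the right and rows downward; lengths in mm; the calibration is good to about 2 mm. A picture is of the moment at which its call begins. camera_params takes no time and is no camera call.
- ctrl.finish_job(): hands the job in; it is judged then, once.
The state is a dict: "clock": time; "qpos": joint angles; "qd": joint speeds; "tau": joint torques, N m; "eef_pos": TCP position; "tool_rot": TCP orientation; "force": force on the tool from outside, world axes, zero at the start; "torque": the same for the moment, N m; "width": finger opening in mm; "gripper_force": force on a finger pad.
Only numpy, scipy, OpenCV 4.12 (cv2) and the standard library are available. Lean on these libraries where they do the work, as an engineer would, in place of code of your own. Each camera call takes 0.05 s, during which the arm holds its last target. There are 200 camera calls.

## Working session

There is one attempt and no reset: what is moved stays moved. The work goes in short steps, Python scripts to look and compute and a tool call to move; the robot and the scene stay as the last step left them, time stands still between calls to the robot, and variables do not carry over. Pictures are saved under pics/ and viewed, at most 10 in all, crops included, and the job is handed in when it is done.

Besides the shell and the picture viewer there is one more tool, called after ">>>" by a JSON object that holds its "name" and its "arguments". move_arm: Moves the arm, as the interface text tells. Its arguments: {"type":"object","properties":{"plan":{"type":"array","items":{"type":"array"}}},"required":["plan"]}

```bash
mkdir -p pics
python3 - <<'E'
from cell import status,cams,ctrl
import cv2,numpy as np
for n in("scene","top"):
    cv2.imwrite(f"pics/{n}0.png",cams.get_image(n)); p=cams.camera_params(n); print(n,np.round(p["K"],1).tolist(),np.round(p["pose"],3).tolist())
print(status.read_state(),ctrl.grasp_offset)
E
```

```text
scene [[473.4, 0.0, 313.4], [0.0, 473.4, 241.5], [0.0, 0.0, 1.0]] [[0.153, 0.548, -0.822, 1475.189], [0.988, -0.069, 0.138, -142.458], [0.018, -0.834, -0.552, 752.82], [0.0, 0.0, 0.0, 1.0]]
top [[436.7, 0.0, 318.2], [0.0, 436.7, 239.5], [0.0, 0.0, 1.0]] [[0.016, -0.993, 0.12, 408.523], [-1.0, -0.013, 0.026, -13.936], [-0.025, -0.121, -0.992, 1235.7], [0.0, 0.0, 0.0, 1.0]]
{'clock': 0.1, 'qpos': array([-1.24778073,  0.62926403,  0.03845015,  1.51825707, -0.0270011 ,
        0.99629737, -0.01999888]), 'qd': array([-1.50509039e-04, -2.23148108e-03, -5.78247596e-05, -2.82000149e-03,
        2.92674189e-04,  9.83728020e-04,  4.97607608e-04]), 'tau': array([ 1.84401782e-03, -5.64534831e+01,  1.23012152e+00, -1.93974119e+01,
        1.12531459e-02,  5.40285211e-03, -8.57212882e-06]), 'eef_pos': array([246.17419263, 600.98071366, 230.47790058]), 'tool_rot': array([-3.13988503e+00,  1.97712847e-05,  2.75277348e+00]), 'force': array([0.55529766, 0.09558765, 0.4436179 ]), 'torque': array([ 0.00488062,  0.03155576, -0.0454943 ]), 'gripper_force': 0.0, 'width': 85.49823490344576} 18.700000000000003
```

View pics/scene0.png

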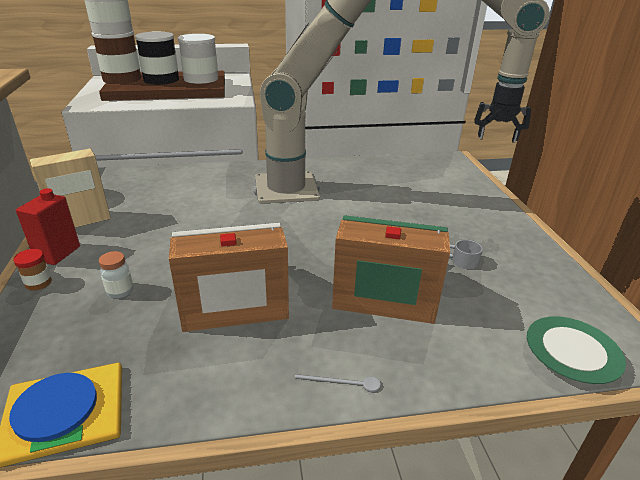

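View pics/top0.png

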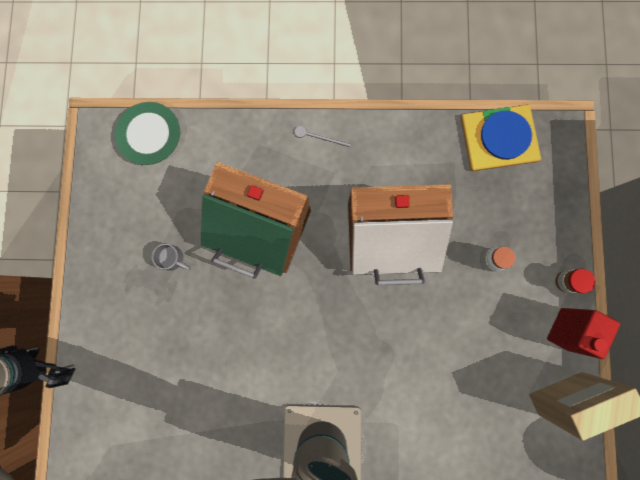

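The scene view shows the white locker on the left and the green one on the right, around (390,265), with the cup beside it at (467,254) and the jar at (115,275). In the top view the green locker is turned. Its button is at (255,193), its bar handle runs from about (214,261) to (258,275), and the cup is at (166,257).

```bash
cat > h.py <<'E'
import cv2,numpy as np
from cell import status,cams,ctrl
def ray(n,uv):
    p=cams.camera_params(n);P=np.array(p["pose"]);d=P[:3,:3]@np.linalg.inv(p["K"])@np.r_[uv,1.];return P[:3,3],d
def onz(n,uv,z):
    o,d=ray(n,uv);return (o+d*(z-o[2])/d[2])
def tri(a,b):
    (o1,d1),(o2,d2)=a,b;s=np.linalg.lstsq(np.c_[d1,-d2],o2-o1,rcond=None)[0];p,q=o1+d1*s[0],o2+d2*s[1];return (p+q)/2,np.linalg.norm(p-q)
def proj(n,X):
    p=cams.camera_params(n);P=np.linalg.inv(p["pose"]);c=P[:3,:3]@np.array(X,float)+P[:3,3];u=np.array(p["K"])@c;return u[:2]/u[2]
def blobs(im,lo,hi,box,amin=20):
    h=cv2.cvtColor(im,cv2.COLOR_BGR2HSV);m=cv2.inRange(h,lo,hi);k=np.zeros_like(m);x0,y0,x1,y1=box;k[y0:y1,x0:x1]=m[y0:y1,x0:x1]
    return [c for c in cv2.findContours(k,0,1)[0] if cv2.contourArea(c)>=amin]
def cen(c): m=cv2.moments(c);return np.array([m["m10"],m["m01"]])/m["m00"]
E
python3 - <<'E'
from h import *
t=cv2.imread("pics/top0.png");s=cv2.imread("pics/scene0.png")
bt=blobs(t,(0,150,120),(8,255,255),(235,175,275,210));bs=blobs(s,(0,150,100),(8,255,255),(380,220,410,245))
print([ (cen(c),cv2.contourArea(c)) for c in bt+bs])
print("tri",tri(ray("top",cen(bt[0])),ray("scene",cen(bs[0]))),onz("top",cen(bt[0]),213))
g=max(blobs(t,(60,80,20),(95,255,160),(180,170,330,290)),key=cv2.contourArea)
ap=cv2.approxPolyDP(g,6,True)[:,0];print("door",ap.tolist(),cv2.minAreaRect(g))
for q in ap: print(q,onz("top",q,205).round(0),onz("top",q,66).round(0))
cv2.imwrite("pics/c.png",np.hstack([cv2.resize(t[155:290,140:320],None,fx=4,fy=4,interpolation=2)]))
E
```

```text
[(array([254.8287037 , 192.01736111]), 144.0), (array([392.8864994 , 232.41696535]), 139.5)]
tri (array([647.05710125, 169.39197431, 206.02544118]), np.float64(1.5624766312395242)) [645.23523882 167.38156043 213.        ]
door [[204, 195], [202, 244], [280, 274], [291, 228]] ((242.00543212890625, 233.98599243164062), (100.17586517333984, 49.125282287597656), 21.161258697509766)
[204 195] [638. 292. 205.] [669. 334.  66.]
[202 244] [519. 291. 205.] [534. 332.  66.]
[280 274] [450. 102. 205.] [456. 118.  66.]
[291 228] [560.  79. 205.] [581.  92.  66.]
```

View pics/c.png

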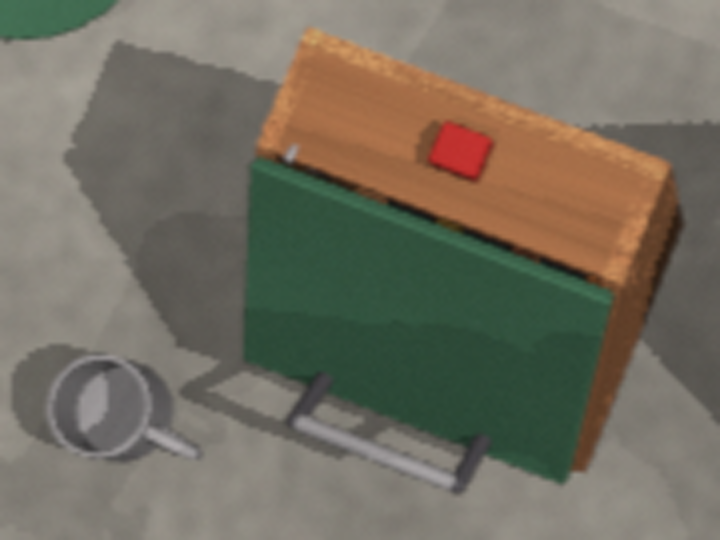

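The crop shows the bar running from full-image (214.5,260) to (254.5,276.5). The locker's rear top corners are at (217.5,162.5) and (307.5,196), and the cup's handle points towards the bar's left end.

Run:
```python
from h import *
b=[onz("top",q,200) for q in([217.5,162.5],[307.5,196.2])];h=[onz("top",q,112) for q in([214.5,260],[254.5,276.7])]
c=onz("top",[166,257],50);ch=onz("top",[189.5,268],40)
for a in(b,h):
    d=a[0]-a[1];print(np.round(a),np.linalg.norm(d),"yaw",np.degrees(np.arctan2(-d[0],d[1])),"mid",(a[0]+a[1])/2)
print("cup",c,ch)
B=onz("top",[254.8,192],213)
for y in(-17,-19,-21,-23):
    y=np.radians(y);X=np.array([np.cos(y),np.sin(y),0]);O=B-40*X;print(np.degrees(y),O,"handle",(O-149*X)[:2],"back",(O+80*X)[:2])
```

```text
[[721. 264. 200.]
 [639.  41. 200.]] 237.53222711549913 yaw -20.198042955098288 mid [680.26974726 152.79941173 200.        ]
[[488. 284. 112.]
 [446. 179. 112.]] 113.48627969771537 yaw -21.48214361088286 mid [466.78725405 231.39138419 112.        ]
cup [498.23550669 435.03366831  50.        ] [469.54279555 371.65588648  40.        ]
-17.0 [607.02484655 179.14704135 213.        ] handle [464.53543791 222.71042536] back [683.52922703 155.75730497]
-19.0 [607.45629377 180.47489934 213.        ] handle [466.574026   228.98455436] back [683.09777981 154.42944698]
-21.0 [607.93381973 181.78689114 213.        ] handle [468.83033618 235.18371563] back [682.62025385 153.11745518]
-23.0 [608.45684265 183.0814183  213.        ] handle [471.30161949 241.30035645] back [682.09723093 151.82292802]
```

The handle-to-back direction gives a locker yaw of about -20.2°, with the bar middle near (467,232,110). I'll move to a standoff, turn the fingers so they close across the bar, then tilt by 25°.

>>> {"name": "move_arm", "arguments": {"plan": [[[20,-40,0],[0,0,-9.8],0.45],[[20,-40,0],[0,0,-9.8],0.45],[[20,-40,0],[0,0,-9.8],0.45],[[20,-40,0],[0,0,-9.8],0.45],[[20,-40,0],[0,0,-9.8],0.45],[[20,-40,0],[0,0,-9.8],0.45],[[20,-40,0],[0,0,-9.8],0.45],[[20,-40,0],[0,0,-9.8],0.45],[[20,-36,0],[0,0,-9.5],0.45],[[0,0,0],[0,0,0],0.45]]}}

```text
clock: 1.35
eef_pos: [427.9, 242.1, 231.4]
tool_rot: [3.14, 0.001, 1.212]
force: [-0.6, -0.1, -0.2]
width: 38.4
gripper_force: 0.0
```

>>> {"name": "move_arm", "arguments": {"plan": [[[5,0,-10],[-2.9,-7.8,0],0.45],[[0,0,-10],[-2.9,-7.8,0],0.45],[[0,0,-10],[-2.8,-7.9,0],0.45],[[0,0,0],[0,0,0],0.45],[[0,0,0],[0,0,0],0.45]]}}

```text
clock: 1.98
eef_pos: [431.5, 246.4, 201.4]
tool_rot: [2.706, -0.001, 1.22]
force: [0.7, -0.2, 1.3]
width: 38.3
gripper_force: 0.0
```

```bash
cat >> h.py <<'E'
from scipy.spatial.transform import Rotation as Ro
yaw=np.radians(-20.2);LX=np.array([np.cos(yaw),np.sin(yaw),0]);LY=np.array([-np.sin(yaw),np.cos(yaw),0]);O=np.array([607,181,0.])
def show():
    s=status.read_state();R=Ro.from_euler("xyz",s["tool_rot"]).as_matrix();p=np.array(s["eef_pos"])
    print("t",s["clock"],"q",np.round(s["qpos"],2),"\ntcp",p.round(1),"z",R[:,2].round(3),"y",R[:,1].round(3),"F",np.round(s["force"],1),"w",round(s["width"],1),s["gripper_force"])
    g=p-18.7*R[:,2];d=g-O;print("grasp",g.round(1),"local",(d@LX).round(1),(d@LY).round(1),g[2].round(1),"ytool·LY",R[:,1]@LY,"tilt",np.degrees(np.arctan2(R[:,2]@LX,-R[2,2])))
E
python3 -c "
from h import *
show()
for n in('top','scene'): cv2.imwrite(f'pics/{n}1.png',cams.get_image(n))
t=cv2.imread('pics/top1.png')[150:320,130:330];cv2.imwrite('pics/t1.png',cv2.resize(t,None,fx=3,fy=3))"
```

```text
t 1.975 q [-1.42  0.53  0.81  2.22  0.    0.32 -1.08] 
tcp [431.5 246.4 201.4] z [ 0.397 -0.144 -0.906] y [ 0.851 -0.312  0.422] F [ 0.7 -0.2  1.3] w 38.3 0.0
grasp [424.  249.1 218.3] local -195.2 0.8 218.3 ytool·LY 0.0015460250269217733 tilt 24.980744806185687
```

View pics/t1.png

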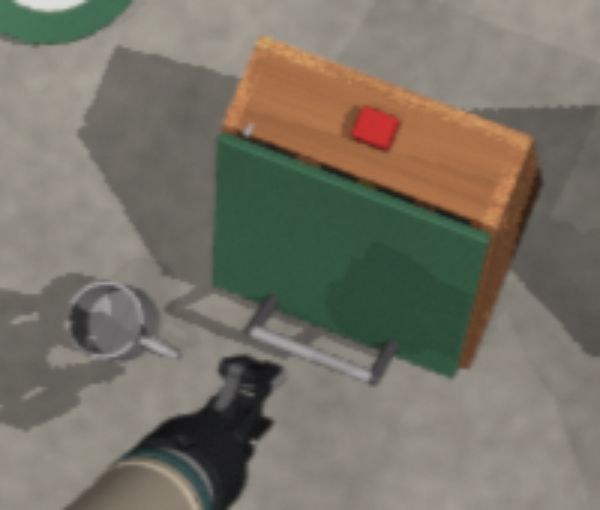

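The image shows the gripper held in front of the bar, clear of the cup. I'll go down along the tool axis.

>>> {"name": "move_arm", "arguments": {"plan": [[[7,-2.7,-18],[0,0,0],0.45],[[7,-2.7,-18],[0,0,0],0.45],[[7,-2.7,-18],[0,0,0],0.45],[[7,-2.7,-18],[0,0,0],0.45],[[7,-2.7,-18],[0,0,0],0.45],[[8,-2.7,-18],[0,0,0],0.45],[[0,0,0],[0,0,0],0.45],[[0,0,0],[0,0,0],0.45]]}}

```text
clock: 3.08
eef_pos: [470.0, 227.9, 107.4]
tool_rot: [2.706, 0.012, 1.21]
force: [-0.0, -1.1, -0.2]
width: 38.2
gripper_force: 0.0
```

```bash
python3 -c "
from h import *
show()
for n in('top','scene'): cv2.imwrite(f'pics/{n}2.png',cams.get_image(n))
t=cv2.imread('pics/top2.png')[200:320,160:320];cv2.imwrite('pics/t2.png',cv2.resize(t,None,fx=4,fy=4))"
```

```text
t 3.075 q [-0.97  0.64  0.29  2.23  1.17  0.24 -2.24] 
tcp [470.  227.9 107.4] z [ 0.391 -0.159 -0.907] y [ 0.85  -0.315  0.422] F [-0.  -1.1 -0.2] w 38.2 0.0
grasp [462.7 230.9 124.4] local -152.7 -3.0 124.4 ytool·LY -0.00200161657260953 tilt 24.935886041032557
```

View pics/t2.png

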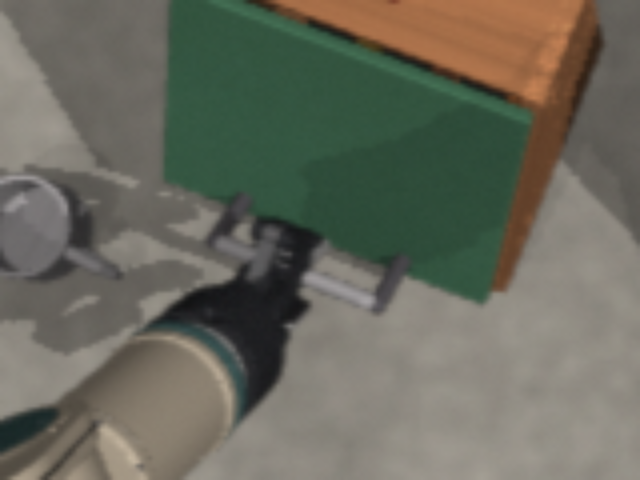

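The fingers straddle the bar, but joint 6 is at its limit (0.24), so they stopped 14 mm high. I'll take the tilt back to 15° and go on down.

>>> {"name": "move_arm", "arguments": {"plan": [[[0,1,0],[1.7,4.7,0],0.45],[[0,1,0],[1.7,4.7,0],0.45],[[0,0,-5],[0,0,0],0.45],[[0,0,-5],[0,0,0],0.45],[[0,0,-5],[0,0,0],0.45],[[0,0,0],[0,0,0],0.45],[[0,0,0],[0,0,0],0.45]]}}

```text
clock: 4.05
eef_pos: [468.4, 231.4, 91.4]
tool_rot: [2.881, 0.016, 1.218]
force: [-0.6, -0.3, 0.6]
width: 38.6
gripper_force: 0.0
```

```bash
python3 -c "
from h import *
show()"
```

```text
t 4.05 q [-0.62  0.64 -0.07  2.14  0.85  0.36 -1.83] 
tcp [468.4 231.4  91.4] z [ 0.236 -0.103 -0.966] y [ 0.908 -0.33   0.258] F [-0.6 -0.3  0.6] w 38.6 0.0
grasp [464.  233.4 109.5] local -152.3 -0.2 109.5 ytool·LY 0.003790171371110605 tilt 14.925763436477451
```

>>> {"name": "move_arm", "arguments": {"plan": [[[3,-1,0],[0,0,0],0.3],[[0,0,0],[0,0,0],0.1],[[0,0,0],[0,0,0],0],[[0,0,0],[0,0,0],0],[[0,0,0],[0,0,0],0]]}}

```text
clock: 4.68
eef_pos: [471.6, 229.9, 91.6]
tool_rot: [2.882, 0.015, 1.216]
force: [-4.8, 1.5, 3.6]
width: 9.9
gripper_force: 58.5
```

Run:
```python
from h import *
show()
# arc in local (front,up) -> world shifts from bar at shut
a0=np.arctan2(-90,-149)
P=lambda th:(lambda a:174*np.array([np.cos(a),np.sin(a)]))(a0-th)
# turn tilt rotations: grasp follows arc, TCP = grasp+18.7*tz(tilt)
N=28;prev=None
for i in range(N+1):
    th=1.32*i/N;x,z=P(th);tl=np.radians(15-15*min(1,i/14));q=np.array([x+18.7*np.sin(tl),z-18.7*np.cos(tl)])
    if prev is not None:
        d=q-prev;w=d[0]*LX;print(i,round(th,2),[round(w[0],1),round(w[1],1),round(d[1],1)])
    prev=q
```

```text
t 4.675 q [-0.61  0.64 -0.07  2.13  0.85  0.36 -1.82] 
tcp [471.6 229.9  91.6] z [ 0.236 -0.103 -0.966] y [ 0.908 -0.332  0.257] F [-4.8  1.5  3.6] w 9.9 58.54244828224182
grasp [467.2 231.8 109.7] local -148.8 -0.6 109.7 ytool·LY 0.0017344256737984647 tilt 14.88032214059387
1 0.05 [np.float64(-4.1), np.float64(1.5), np.float64(7.0)]
2 0.09 [np.float64(-3.8), np.float64(1.4), np.float64(7.2)]
3 0.14 [np.float64(-3.5), np.float64(1.3), np.float64(7.4)]
4 0.19 [np.float64(-3.2), np.float64(1.2), np.float64(7.6)]
5 0.24 [np.float64(-2.8), np.float64(1.0), np.float64(7.7)]
6 0.28 [np.float64(-2.5), np.float64(0.9), np.float64(7.8)]
7 0.33 [np.float64(-2.1), np.float64(0.8), np.float64(7.9)]
8 0.38 [np.float64(-1.8), np.float64(0.7), np.float64(8.0)]
9 0.42 [np.float64(-1.4), np.float64(0.5), np.float64(8.1)]
10 0.47 [np.float64(-1.1), np.float64(0.4), np.float64(8.1)]
11 0.52 [np.float64(-0.7), np.float64(0.3), np.float64(8.2)]
12 0.57 [np.float64(-0.3), np.float64(0.1), np.float64(8.2)]
13 0.61 [np.float64(0.0), np.float64(-0.0), np.float64(8.2)]
14 0.66 [np.float64(0.4), np.float64(-0.
[... 172 characters left out ...]
loat64(-0.7), np.float64(8.0)]
18 0.85 [np.float64(2.1), np.float64(-0.8), np.float64(7.9)]
19 0.9 [np.float64(2.5), np.float64(-0.9), np.float64(7.8)]
20 0.94 [np.float64(2.8), np.float64(-1.0), np.float64(7.6)]
21 0.99 [np.float64(3.2), np.float64(-1.2), np.float64(7.5)]
22 1.04 [np.float64(3.5), np.float64(-1.3), np.float64(7.3)]
23 1.08 [np.float64(3.8), np.float64(-1.4), np.float64(7.1)]
24 1.13 [np.float64(4.1), np.float64(-1.5), np.float64(6.9)]
25 1.18 [np.float64(4.4), np.float64(-1.6), np.float64(6.7)]
26 1.23 [np.float64(4.7), np.float64(-1.7), np.float64(6.5)]
27 1.27 [np.float64(5.0), np.float64(-1.8), np.float64(6.2)]
28 1.32 [np.float64(5.3), np.float64(-1.9), np.float64(6.0)]
```

The bar is gripped (58 N) at the predicted place. Now the lift along the arc, first part.

>>> {"name": "move_arm", "arguments": {"plan": [[[-4.1,1.5,7],[0.37,1,0],0],[[-3.8,1.4,7.2],[0.37,1,0],0],[[-3.5,1.3,7.4],[0.37,1,0],0],[[-3.2,1.2,7.6],[0.37,1,0],0],[[-2.8,1,7.7],[0.37,1,0],0],[[-2.5,0.9,7.8],[0.37,1,0],0],[[-2.1,0.8,7.9],[0.37,1,0],0]]}}

```text
clock: 5.55
eef_pos: [449.4, 238.0, 143.8]
tool_rot: [3.014, 0.015, 1.218]
force: [-0.8, 1.7, -3.7]
width: 9.9
gripper_force: 58.5
```

```bash
python3 -c "
from h import *
show()"
```

```text
t 5.55 q [-0.37  0.55 -0.36  2.05  0.57  0.58 -1.51] 
tcp [449.4 238.  143.8] z [ 0.115 -0.058 -0.992] y [ 0.931 -0.341  0.128] F [-0.8  1.7 -3.7] w 9.9 58.530757427215576
grasp [447.3 239.1 162.4] local -170.0 -0.6 162.4 ytool·LY 0.001512389540571661 tilt 7.330840868088809
```

>>> {"name": "move_arm", "arguments": {"plan": [[[-1.8,0.7,8],[0.37,1,0],0],[[-1.4,0.5,8.1],[0.37,1,0],0],[[-1.1,0.4,8.1],[0.37,1,0],0],[[-0.7,0.3,8.2],[0.37,1,0],0],[[-0.3,0.1,8.2],[0.37,1,0],0],[[0,0,8.2],[0.37,1,0],0],[[0.4,-0.1,8.2],[0.37,1,0],0],[[1.1,-0.4,8.1],[0,0,0],0],[[1.4,-0.5,8.1],[0,0,0],0],[[1.8,-0.7,8],[0,0,0],0]]}}

```text
clock: 6.8
eef_pos: [448.6, 238.3, 225.8]
tool_rot: [-3.139, 0.015, 1.22]
force: [-2.8, 3.4, -3.8]
width: 9.9
gripper_force: 58.7
```

>>> {"name": "move_arm", "arguments": {"plan": [[[2.1,-0.8,7.9],[0,0,0],0],[[2.5,-0.9,7.8],[0,0,0],0],[[2.8,-1,7.6],[0,0,0],0],[[3.2,-1.2,7.5],[0,0,0],0],[[3.5,-1.3,7.3],[0,0,0],0],[[3.8,-1.4,7.1],[0,0,0],0],[[4.1,-1.5,6.9],[0,0,0],0]]}}

```text
clock: 7.68
eef_pos: [470.3, 230.3, 277.6]
tool_rot: [-3.139, 0.015, 1.22]
force: [-3.9, 3.8, -3.6]
width: 9.5
gripper_force: 58.8
```

```bash
python3 -c "
from h import *
show()"
```

```text
t 7.675 q [-0.12  0.45 -0.57  1.79  0.29  1.01 -1.15] 
tcp [470.3 230.3 277.6] z [-0.008 -0.013 -1.   ] y [ 0.939 -0.344 -0.003] F [-3.9  3.8 -3.6] w 9.5 58.75036954879761
grasp [470.5 230.5 296.3] local -145.2 -0.7 296.3 ytool·LY 0.0017141311161472694 tilt -0.17505858264054486
```

The opening is 1.13 rad by geometry, as planned. I'll finish the lift to about 1.32 and hold briefly.

>>> {"name": "move_arm", "arguments": {"plan": [[[4.4,-1.6,6.7],[0,0,0],0],[[4.7,-1.7,6.5],[0,0,0],0],[[5,-1.8,6.2],[0,0,0],0],[[5.3,-1.9,6],[0,0,0],0],[[0,0,0],[0,0,0],0],[[0,0,0],[0,0,0],0]]}}

```text
clock: 8.43
eef_pos: [490.2, 222.9, 303.6]
tool_rot: [-3.14, 0.015, 1.22]
force: [-5.0, 2.1, 2.2]
width: 10.0
gripper_force: 59.2
```

```bash
python3 -c "
from h import *
show()"
```

```text
t 8.425 q [-0.1   0.44 -0.57  1.71  0.27  1.08 -1.11] 
tcp [490.2 222.9 303.6] z [-0.006 -0.014 -1.   ] y [ 0.939 -0.344 -0.001] F [-5.   2.1  2.2] w 10.0 59.17145311832428
grasp [490.3 223.2 322.3] local -124.1 -0.7 322.3 ytool·LY 0.0013814376234908006 tilt -0.07384124074955647
```

>>> {"name": "move_arm", "arguments": {"plan": [[[-5,1.8,-6],[0,0,0],0],[[0,0,0],[0,0,0],0.2],[[0,0,0],[0,0,0],0.45],[[0,0,0],[0,0,0],0.45],[[0,0,0],[0,0,0],0.45],[[0,0,20],[0,0,0],0.45],[[0,0,30],[0,0,0],0.45],[[0,0,40],[0,0,0],0.45],[[0,0,0],[0,0,0],0.45]]}}

```text
clock: 9.55
eef_pos: [487.4, 225.8, 390.0]
tool_rot: [3.137, 0.01, 1.219]
force: [-0.1, -0.6, -0.2]
width: 38.7
gripper_force: 0.0
```

```bash
python3 -c "
from h import *
show()
for n in('top','scene'): cv2.imwrite(f'pics/{n}3.png',cams.get_image(n))
t=cv2.imread('pics/top3.png')[130:330,130:330];s=cv2.imread('pics/scene3.png')[100:300,280:480];cv2.imwrite('pics/t3.png',np.hstack([cv2.resize(i,None,fx=2,fy=2) for i in(t,s)]))"
```

```text
t 9.55 q [-0.08  0.37 -0.59  1.57  0.22  1.27 -1.06] 
tcp [487.4 225.8 390. ] z [ 0.001 -0.011 -1.   ] y [ 0.939 -0.344  0.004] F [-0.1 -0.6 -0.2] w 38.7 0.0
grasp [487.3 226.  408.7] local -127.8 0.9 408.7 ytool·LY 0.0010509548363465673 tilt 0.2568209561111216
```

View pics/t3.png

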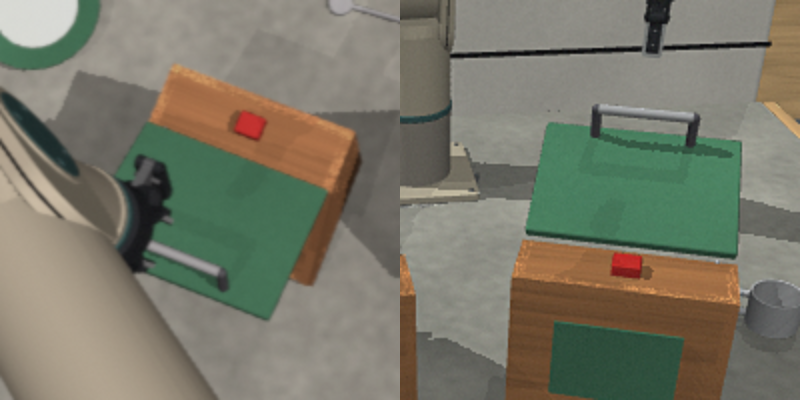

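The door stands open by itself, with the button clear at the crop's (250,125). I'll wait for the hold time, shut the fingers and go over the button.

>>> {"name": "move_arm", "arguments": {"plan": [[[0,0,0],[0,0,0],0],[[0,0,0],[0,0,0],0],[[32,-12,0],[0,0,0],0],[[32,-12,0],[0,0,0],0],[[32,-12,0],[0,0,0],0],[[31,-12,0],[0,0,0],0],[[31,-11,0],[0,0,0],0],[[0,0,-30],[0,0,0],0],[[0,0,-40],[0,0,0],0],[[0,0,0],[0,0,0],0]]}}

```text
clock: 10.9
eef_pos: [641.9, 164.5, 313.1]
tool_rot: [-3.135, 0.02, 1.22]
force: [-0.2, 0.2, -0.1]
width: 0.2
gripper_force: 0.0
```

>>> {"name": "move_arm", "arguments": {"plan": [[[0,0,-30],[0,0,0],0],[[0,0,-25],[0,0,0],0],[[0,0,-25],[0,0,0],0],[[0,0,0],[0,0,0],0],[[0,0,0],[0,0,0],0]]}}

```text
clock: 11.52
eef_pos: [644.9, 166.4, 238.9]
tool_rot: [3.14, 0.013, 1.22]
force: [-0.2, 0.2, -0.0]
width: 0.3
gripper_force: 0.0
```

```bash
python3 -c "
from h import *
show()
for n in('top','scene'): cv2.imwrite(f'pics/{n}4.png',cams.get_image(n))
s=cv2.imread('pics/scene4.png')[130:280,320:480];cv2.imwrite('pics/t4.png',cv2.resize(s,None,fx=4,fy=4))"
```

```text
t 11.525 q [-0.02  0.69 -0.51  1.44  0.36  1.11 -0.95] 
tcp [644.9 166.4 238.9] z [-0.003 -0.013 -1.   ] y [ 0.939 -0.344  0.002] F [-0.2  0.2 -0. ] w 0.3 0.0
grasp [644.9 166.6 257.6] local 40.5 -0.4 257.6 ytool·LY 0.0013930531168222808 tilt 0.1063108347387414
```

View pics/t4.png

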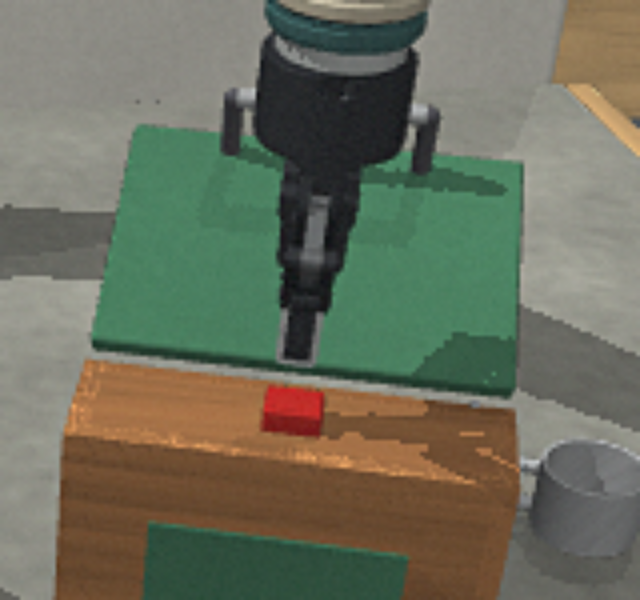

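The door is still locked open and the closed fingertips are directly over the button. I'll press it about 9 mm and hold.

>>> {"name": "move_arm", "arguments": {"plan": [[[0,0,-20],[0,0,0],0],[[0,0,-7],[0,0,0],0],[[0,0,-3],[0,0,0],0],[[0,0,-4],[0,0,0],0],[[0,0,0],[0,0,0],0],[[0,0,0],[0,0,0],0],[[0,0,0],[0,0,0],0]]}}

```text
clock: 12.5
eef_pos: [644.2, 166.0, 204.5]
tool_rot: [3.141, 0.014, 1.22]
force: [-3.0, -1.6, 6.0]
width: 0.0
gripper_force: 3.0
```

>>> {"name": "move_arm", "arguments": {"plan": [[[0,0,0],[0,0,0],0],[[0,0,0],[0,0,0],0],[[0,0,0],[0,0,0],0],[[0,0,0],[0,0,0],0]]}}

```text
clock: 13.0
eef_pos: [644.2, 166.0, 204.6]
tool_rot: [3.14, 0.014, 1.22]
force: [-0.9, -0.1, 5.6]
width: 0.0
gripper_force: 3.0
```

```bash
python3 -c "
from h import *
a=cams.get_image('scene');b=cv2.imread('pics/scene4.png')
for i in(b,a):
    c=max(blobs(i,(60,80,20),(95,255,160),(320,130,480,250)),key=cv2.contourArea);print(cv2.boundingRect(c),cv2.contourArea(c))
show()"
```

```text
(343, 161, 108, 68) 4704.5
(385, 146, 39, 15) 200.5
t 13.05 q [-0.03  0.72 -0.49  1.48  0.38  1.04 -0.96] 
tcp [644.2 165.9 204.5] z [-0.004 -0.013 -1.   ] y [ 0.939 -0.344  0.001] F [-1.6 -1.6  6.2] w 0.1 2.9674297536257654
grasp [644.2 166.2 223.2] local 40.1 -1.0 223.2 ytool·LY 0.001322709593732231 tilt 0.05850239210830361
```

The door has left its open view, so the stay has let go. I'll raise the tool clear and let the door sink.

>>> {"name": "move_arm", "arguments": {"plan": [[[0,0,10],[0,0,0],0],[[0,0,40],[0,0,0],0],[[0,0,50],[0,0,0],0],[[0,0,50],[0,0,0],0],[[0,0,0],[0,0,0],0],[[0,0,0],[0,0,0],0],[[0,0,0],[0,0,0],0],[[0,0,0],[0,0,0],0],[[0,0,0],[0,0,0],0],[[0,0,0],[0,0,0],0]]}}

```text
clock: 14.3
eef_pos: [643.7, 165.8, 352.6]
tool_rot: [-3.141, 0.015, 1.22]
force: [-0.2, -0.3, 0.3]
width: -0.1
gripper_force: 0.0
```

>>> {"name": "move_arm", "arguments": {"plan": [[[0,0,0],[0,0,0],0],[[0,0,0],[0,0,0],0],[[0,0,0],[0,0,0],0],[[0,0,0],[0,0,0],0],[[0,0,0],[0,0,0],0],[[0,0,0],[0,0,0],0],[[0,0,0],[0,0,0],0],[[0,0,0],[0,0,0],0],[[0,0,0],[0,0,0],0],[[0,0,0],[0,0,0],0]]}}

```text
clock: 15.55
eef_pos: [643.8, 165.8, 352.9]
tool_rot: [-3.141, 0.015, 1.22]
force: [0.5, -0.3, -0.8]
width: 0.3
gripper_force: 0.0
```

```bash
python3 -c "
from h import *
show()
s=cams.get_image('scene');t=cams.get_image('top')
cv2.imwrite('pics/t5.png',np.hstack([cv2.resize(i,(400,400)) for i in(t[130:330,130:330],s[130:330,290:490])]))
s0=cv2.imread('pics/scene0.png')
for i in(s0,s):
    for c in blobs(i,(60,80,20),(95,255,160),(320,190,480,250),20)+blobs(i,(0,150,100),(8,255,255),(380,220,410,245)): print(cv2.boundingRect(c))
    print()
"
```

```text
t 15.55 q [-0.02  0.61 -0.53  1.27  0.31  1.35 -0.89] 
tcp [643.8 165.8 352.9] z [-0.005 -0.014 -1.   ] y [ 0.939 -0.344 -0.   ] F [ 0.5 -0.3 -0.8] w 0.3 0.0
grasp [643.9 166.  371.6] local 39.8 -1.3 371.6 ytool·LY 0.0014746674927370508 tilt -0.02028202767049011
(343, 216, 105, 16)
(385, 226, 16, 13)

(343, 216, 105, 16)
(385, 226, 16, 13)
```

View pics/t5.png

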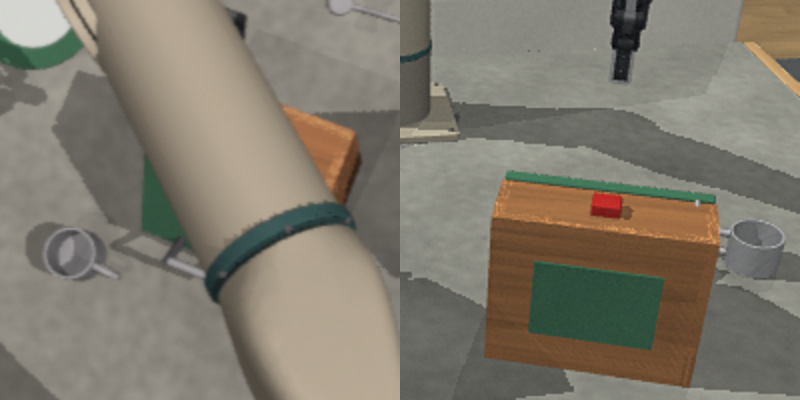

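The door and button match their first view exactly, so the door is shut and the button is up. The cup is where it was. I'll let everything settle a second, then hand in.

>>> {"name": "move_arm", "arguments": {"plan": [[[0,0,0],[0,0,0],0],[[0,0,0],[0,0,0],0],[[0,0,0],[0,0,0],0],[[0,0,0],[0,0,0],0],[[0,0,0],[0,0,0],0],[[0,0,0],[0,0,0],0],[[0,0,0],[0,0,0],0],[[0,0,0],[0,0,0],0]]}}

```text
clock: 16.65
eef_pos: [643.8, 165.7, 352.9]
tool_rot: [-3.141, 0.015, 1.22]
force: [-0.5, -0.1, 0.3]
width: 0.1
gripper_force: 0.0
```

```bash
python3 -c "
from cell import ctrl
print(ctrl.finish_job())"
```

```text
the job is handed in; nothing more can be done
None
```

I lifted the green door until its stay locked and it stood open by itself, then pressed the red button and the door sank fully shut; the white-doored locker, jar and cup were not touched, and I handed the job in at about 17 s of the 51 s allowed, with no verdict returned.

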